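Open the irrigation strainer

TASK

Unscrew the black cap of the irrigation strainer, going gently along with the thread as it climbs instead of forcing, pushing or pulling it. Keep hold of the cap as it comes free and set it down softly in the shallow metal tray, right way up. Don't shove the tray about, and leave the other things on the bench alone.

Things in the scene. Friction and masses are not known exactly. Their poses are not given: they have to be found in the camera images.
- cap: black ribbed plastic screw cap, round, 56 mm in diameter, 46 mm tall (solid 14 mm top, hollow skirt), 0.1 to 0.15 kg; origin at the centre of its open lower rim, z up through its top. Hold it by the sides of its upper half. Coarse right-hand thread: it loosens anticlockwise seen from above, climbing several mm a turn, and comes free after about one and a quarter turns. It does not turn back when let go.
- neck (a point): centre of the root of the threaded neck, on the strainer's shoulder 90 mm above the bench; z up along the axis of neck and cap. Neck 29 mm tall, 44 mm over the thread; the cap has about 1 mm of play on it. A light steel spring in the neck pushes the cap up (5 N, 3 N when it frees) and stands 64 mm above this point when bare, so an unheld cap can hop off. At the start the cap's rim is 5 mm above this point.
- strainer: upright grey plastic strainer, 76 mm in diameter, on a fixed 130 by 100 mm steel foot plate, with two short pipe stubs along its x (156 mm over both, at most 67 mm above the bench); origin at the centre of the plate's underside, z up. The cap sits on top; the cap's top is 141 mm above the bench at the start. The plastic thread spoils if the cap bears on it with over 14 N: keep to a few newtons.
- tray: shallow open aluminium tray, 200 mm along its x, 160 mm along its y, 18 mm tall, walls and floor 4 mm thick, 0.9 kg, standing loose on the bench; origin at the centre of its underside
- pot: small terracotta-coloured pot, 76 mm wide, 70 mm tall, a bystander; origin at the centre of its underside
- soap: yellow soap bottle, 60 mm in diameter, 160 mm tall, a bystander; origin at the centre of its underside
- cells: black seedling cell tray, 90 by 120 mm, 50 mm tall, a bystander; origin at the centre of its underside
There are look-alikes about, which are no part of the job. What is shaped like the cap but green or purple is not meant.

How it is judged:
By the outcome, as a careful person would: the job done as asked, in the order asked, and still so for the second after the job is handed in, with the robot touching nothing.
It also fails if it takes over 72 s, if anything falls off the work surface, if the arm or the gripper's body presses on something with over 40 N, if the wrist force passes 120 N, or if a joint passes its speed limit or range.

ROBOT

A 6-joint arm with a two-finger parallel gripper is mounted at the origin on the work surface. World frame = base frame: x ahead of the robot, y to its left, z up, the work surface at z = 0. Lengths are in m, angles in rad, forces in N, time in s.
With the tool pointing down it reaches from about 0.3 to 0.775 m from the base axis. Payload 14.6 kg.
Tool frame: the origin (TCP) lies midway between the tips of the shut fingers; the grasp point (between the pads) lies 19 mm behind it (ctrl.pinch_z is the distance from the TCP to the grasp point, in m); z points along the fingers, y is the line along which they close (so a half turn about z gives the same grasp; the last joint's range is limited). The gripper opens to 94 mm and grips with 3 to 60 N. Pads are 16 mm wide; open, the fingers measure 119 mm over their backs; the gripper's body (75 mm by 177 mm) begins 78 mm behind the grasp point.
Start: joints at [1.248, 0.3, 1.521, -0, 1.321, -0.067], TCP at [0.139, 0.532, 0.205] pointing down, gripper open.
Joint ranges: [-3.03, 3.03], [-0.79, 2.21], [0.23, 2.52], [-1.04, 4.18], [0, 3.07], [-2.55, 2.55]. Speed limits (rad/s): [2.22, 2.22, 2.57, 3.14, 3.14, 3.14].

INTERFACE

Orientations are given as [roll, pitch, yaw] about the fixed x, y, z axes, in that order (R = Rz(yaw) Ry(pitch) Rx(roll)).
In Python, from station import ctrl gives the robot as it stands.
- The arm moves only by the tool jog_arm, never from a script. Its argument "motion" is a list of rows, each a list of 7 numbers: the shift along the tool's x, y, z in m, then the turn, a rotation vector about the tool's x, y, z in rad, then the opening, from -1 (shut) to 1 (fully open). In form: [[tx, ty, tz, rx, ry, rz, gripper], ...]. A call has 1 to 5 rows; each row shifts and turns the commanded pose from where the row before left it, along the tool's axes as they then stand; what a row does not reach is not made up. A row lasts 1/10 s, in which the tool goes at most 50 mm and 8.59 degrees, less where a joint would pass 70% of its speed; a pose out of reach is approached as far as the arm can. A call is refused whole if a number of a shift passes 0.05 or a number of a turn 0.15, either way. A call with a gripper value outside its range is refused whole. The fingers move at their own pace and stop on an object; "squeeze" is the grip in N (left out, the last holds). Time passes only in rows, so rows that do not move let the fingers close. It gives the time, the measured TCP pose, the force, the opening and the grip force at its end, in the units of the state.
- ctrl.get_obs(): the state, without advancing time (a new reading comes with each control period).
- ctrl.camera(name): name is "side" or "top"; returns the picture (480x640x3 uint8, red, green, blue); there is no depth.
- ctrl.camera_model(name): a dict with "intrinsics" (3x3 intrinsics, pixels), "k1" (the pictures are not rectified: a ray, as slopes to the right and down, at radius r is drawn at 1 + k1 r^2 times it, then the intrinsics apply), "rvec" (rotation vector, rad) and "tvec" (3), from world to camera coordinates, as OpenCV has them. Camera axes: x right, y down, z forward; pixel columns grow to the right and rows downward; lengths in m; the calibration is good to about 2 mm. A picture is of the moment at which its call begins. camera_model takes no time and is no camera call.
- ctrl.hand_in(): hands the job in; it is judged then, once.
The state is a dict: "time_s": time; "qpos": joint angles; "joint_vel": joint speeds; "tau": joint torques, N m; "ee_pos": TCP position; "eef_rot": TCP orientation; "force": force on the tool from outside, world axes, zero at the start; "moment": the same for the moment, N m; "grip_width": finger opening in m; "grip_force": force on a finger pad.
Only numpy, scipy, OpenCV 4.12 (cv2) and the standard library are available. Lean on these libraries where they do the work, as an engineer would, in place of code of your own. Each camera call takes 0.05 s, during which the arm holds its last target. There are 200 camera calls.

## Working session

There is one attempt and no reset: what is moved stays moved. The work goes in short steps, Python scripts to look and compute and a tool call to move; the robot and the scene stay as the last step left them, time stands still between calls to the robot, and variables do not carry over. Pictures are saved under pics/ and viewed, at most 10 in all, crops included, and the job is handed in when it is done.

Besides the shell and the picture viewer there is one more tool, called after ">>>" as name(argument=value, ...), one argument or row to a line, values as JSON. jog_arm: Moves the arm, as the interface text tells. Its arguments: {"type":"object","properties":{"motion":{"type":"array"},"squeeze":{"type":"number"}},"required":["motion"]}

```bash
mkdir -p pics
python3 - <<'E'
from station import ctrl
import cv2
for n in("top","side"):
    cv2.imwrite(f"pics/{n}0.png",ctrl.camera(n)[:,:,::-1]); print(n,ctrl.camera_model(n))
o=ctrl.get_obs(); print(o, ctrl.pinch_z)
E
```

```text
top {'intrinsics': array([[554.25596042,   0.        , 324.50462133],
       [  0.        , 554.25596042, 248.47706249],
       [  0.        ,   0.        ,   1.        ]]), 'k1': -0.14939283824507354, 'rvec': array([ 2.18818191, -2.16161132,  0.07493081]), 'tvec': array([0.06166784, 0.56337282, 1.39732806])}
side {'intrinsics': array([[583.75078361,   0.        , 323.17131661],
       [  0.        , 583.75078361, 233.01060566],
       [  0.        ,   0.        ,   1.        ]]), 'k1': -0.0639446549117668, 'rvec': array([ 2.01470026, -0.8167549 ,  0.41462192]), 'tvec': array([-0.37757324,  0.30050828,  0.85978585])}
{'time_s': 0.1, 'qpos': array([ 1.24840932e+00,  3.00404237e-01,  1.52150547e+00, -5.29215228e-05,
        1.32071051e+00, -6.65892948e-02]), 'joint_vel': array([ 0.00045569, -0.00324744, -0.00149935, -0.00042087,  0.0010121 ,
        0.000839  ]), 'tau': array([ 1.52247012e-03, -5.32641828e+01, -3.53287661e+01,  7.09336856e-02,
        2.34562915e-02, -4.14827230e-05]), 'ee_pos': array([0.13909576, 0.53187872, 0.204955  ]), 'eef_rot': array([-3.14056395e+00, -1.72263243e-05,  2.88580806e+00]), 'force': array([0.09045187, 0.13558949, 0.09420775]), 'moment': array([0.05194869, 0.03365864, 0.01791374]), 'grip_force': 0.0, 'grip_width': 0.09417653816240308} 0.0188
```

View pics/top0.png

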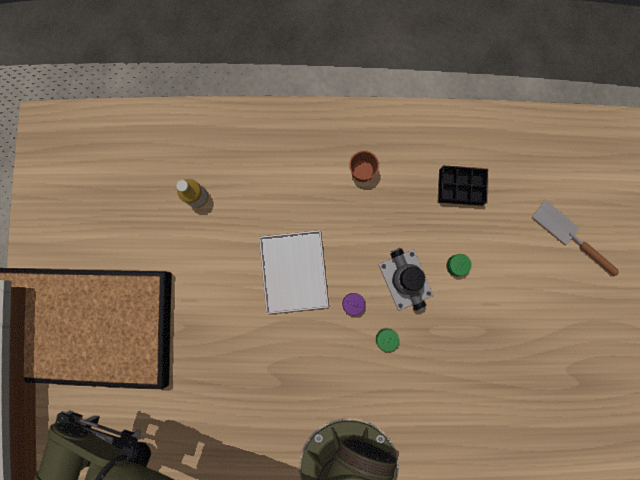

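View pics/side0.png

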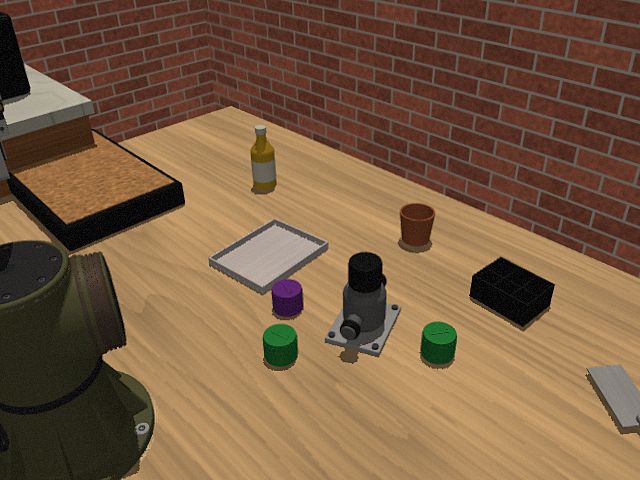

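The top view shows the cap top centred at about (412,278), with tray corners at (261,237), (320,232), (328,306) and (267,313). In the side view the cap top is at about (366,263).

```bash
cat > h.py <<'E'
import numpy as np, cv2
from station import ctrl
from scipy.spatial.transform import Rotation as R
def ray(n,uv):
    m=ctrl.camera_model(n)
    p=cv2.undistortPoints(np.array([[uv]],float),m["intrinsics"],np.array([m["k1"],0,0,0,0.]))[0,0]
    Rm=cv2.Rodrigues(m["rvec"])[0]
    return -Rm.T@m["tvec"], Rm.T@np.array([p[0],p[1],1])
def at(n,uv,z):
    c,d=ray(n,uv); return c+d*(z-c[2])/d[2]
def proj(n,X):
    m=ctrl.camera_model(n)
    return cv2.projectPoints(np.array(X,float).reshape(-1,1,3),m["rvec"],m["tvec"],m["intrinsics"],np.array([m["k1"],0,0,0,0.]))[0][:,0]
E
python3 - <<'E'
from h import *
im={n:cv2.imread(f"pics/{n}0.png") for n in("top","side")}
# crops
a=cv2.resize(im["top"][230:330,360:460],None,fx=4,fy=4,interpolation=2)
b=cv2.resize(im["side"][240:340,315:415],None,fx=4,fy=4,interpolation=2)
cv2.imwrite("pics/crop0.png",np.hstack([a,b]))
print("cap",at("top",(412,278.5),.141),at("side",(366,263),.141))
t=[at("top",p,.018) for p in((261,237),(320,232),(328,306),(267,313))]
print(np.round(t,4),np.mean(t,0))
for p in((218.5,262),(275,221),(328,243),(264,290)):print(at("side",p,.018 if p[0]!=264 else 0))
print([np.round(at("top",p,.0),3) for p in((380,264),(413,251),(433,296),(400,309))])
print("green/purple",[np.round(at("top",p,.046),3) for p in((459,265),(388,340),(354,304))])
E
```

```text
cap [ 0.48489393 -0.13888827  0.141     ] [ 0.48486309 -0.14529958  0.141     ]
[[0.5908 0.2331 0.018 ]
 [0.6055 0.0808 0.018 ]
 [0.4157 0.0578 0.018 ]
 [0.3956 0.2137 0.018 ]] [0.50187691 0.14634601 0.018     ]
[0.40103198 0.18556538 0.018     ]
[0.58446822 0.2263298  0.018     ]
[0.60698379 0.07634404 0.018     ]
[0.42302115 0.06603162 0.        ]
[array([ 0.526, -0.076,  0.   ]), array([ 0.561, -0.162,  0.   ]), array([ 0.444, -0.215,  0.   ]), array([ 0.41 , -0.129,  0.   ])]
green/purple [array([ 0.523, -0.273,  0.046]), array([ 0.333, -0.093,  0.046]), array([ 0.422, -0.007,  0.046])]
```

View pics/crop0.png

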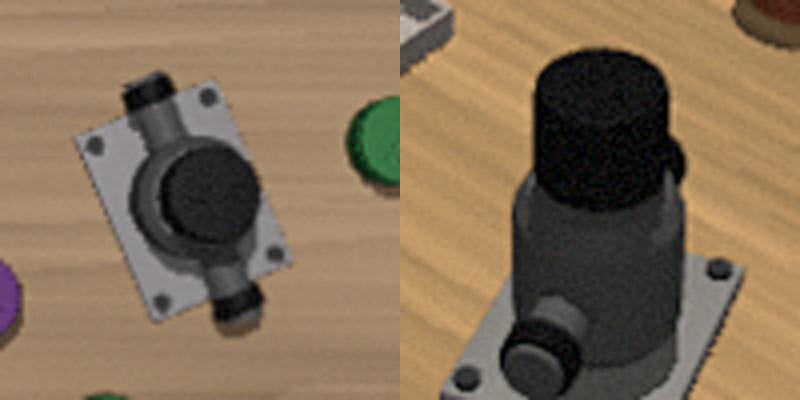

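```bash
cat >> h.py <<'E'
def plan(target,yaw_delta,n,g=1,p0=None,yaw0=None):
    """rows from the present measured pose to target xyz, yaw change spread evenly"""
    o=ctrl.get_obs(); p=np.array(o["ee_pos"]) if p0 is None else np.array(p0,float)
    Rm=R.from_euler("xyz",o["eef_rot"]); d=(np.array(target)-p)/n
    for i in range(n):
        t=Rm.inv().apply(d); rv=Rm.inv().apply([0,0,yaw_delta/n])
        r=[round(float(v),4) for v in [*t,*rv,g]]; print(r, end=",\n" if i%5<4 else "\n--\n")
        Rm=R.from_euler("z",yaw_delta/n)*Rm
E
python3 - <<'E'
from h import *
print(at("top",(412,278.25),.141),at("side",(364.8,261.3),.141))
plan([.485,-.142,.2],-3.75,25)
E
```

```text
[ 0.48547995 -0.13888677  0.141     ] [ 0.48699075 -0.1405768   0.141     ]
[-0.0202, -0.0226, 0.0002, -0.0, 0.0002, 0.15, 1.0],
[-0.0234, -0.0193, 0.0002, -0.0, 0.0002, 0.15, 1.0],
[-0.026, -0.0156, 0.0002, -0.0, 0.0002, 0.15, 1.0],
[-0.028, -0.0115, 0.0002, -0.0, 0.0002, 0.15, 1.0],
[-0.0294, -0.0072, 0.0002, -0.0, 0.0002, 0.15, 1.0]
--
[-0.0302, -0.0027, 0.0002, -0.0, 0.0002, 0.15, 1.0],
[-0.0302, 0.0018, 0.0002, -0.0, 0.0002, 0.15, 1.0],
[-0.0296, 0.0063, 0.0002, -0.0, 0.0002, 0.15, 1.0],
[-0.0284, 0.0107, 0.0002, -0.0, 0.0002, 0.15, 1.0],
[-0.0265, 0.0148, 0.0002, -0.0, 0.0002, 0.15, 1.0]
--
[-0.024, 0.0186, 0.0002, -0.0, 0.0002, 0.15, 1.0],
[-0.0209, 0.0219, 0.0002, -0.0, 0.0002, 0.15, 1.0],
[-0.0174, 0.0248, 0.0002, -0.0, 0.0002, 0.15, 1.0],
[-0.0135, 0.0271, 0.0002, -0.0, 0.0002, 0.15, 1.0],
[-0.0093, 0.0288, 0.0002, -0.0, 0.0002, 0.15, 1.0]
--
[-0.0049, 0.0299, 0.0002, -0.0, 0.0002, 0.15, 1.0],
[-0.0004, 0.0303, 0.0002, -0.0, 0.0002, 0.15, 1.0],
[0.0042, 0.03, 0.0002, -0.0, 0.0002, 0.15, 1.0],
[0.0086, 0.029, 0.0002, -0.0, 0.0002, 0.15, 1.0],
[0.0129, 0.0274, 0.0002, -0.0, 0.0002, 0.15, 1.0]
--
[0.0168, 0.0252, 0.0002, -0.0, 0.0002, 0.15, 1.0],
[0.0204, 0.0224, 0.0002, -0.0, 0.0002, 0.15, 1.0],
[0.0235, 0.0191, 0.0002, -0.0, 0.0002, 0.15, 1.0],
[0.0261, 0.0154, 0.0002, -0.0, 0.0002, 0.15, 1.0],
[0.0281, 0.0113, 0.0002, -0.0, 0.0002, 0.15, 1.0]
--
```

>>> jog_arm(
  motion=[
    [-0.02,-0.0226,0,0,0,0.15,1],
    [-0.0234,-0.0193,0,0,0,0.15,1],
    [-0.026,-0.0156,0,0,0,0.15,1],
    [-0.028,-0.0115,0,0,0,0.15,1],
    [-0.0294,-0.0072,0,0,0,0.15,1],
  ],
)

```text
time_s: 0.6
ee_pos: [0.2085, 0.3962, 0.2052]
eef_rot: [-3.141, 0.0, 2.13]
force: [-0.9, 0.7, 0.4]
grip_width: 0.0941
grip_force: 0.0
```

>>> jog_arm(
  motion=[
    [-0.03,-0.0027,0,0,0,0.15,1],
    [-0.03,0.0018,0,0,0,0.15,1],
    [-0.0296,0.0063,0,0,0,0.15,1],
    [-0.0284,0.0107,0,0,0,0.15,1],
    [-0.0265,0.0148,0,0,0,0.15,1],
  ],
)

```text
time_s: 1.1
ee_pos: [0.2776, 0.2618, 0.2053]
eef_rot: [-3.142, 0.0, 1.38]
force: [0.6, 0.5, 0.0]
grip_width: 0.094
grip_force: 0.0
```

>>> jog_arm(
  motion=[
    [-0.024,0.0186,0,0,0,0.15,1],
    [-0.021,0.0219,0,0,0,0.15,1],
    [-0.0174,0.0248,0,0,0,0.15,1],
    [-0.0135,0.027,0,0,0,0.15,1],
    [-0.0093,0.0288,0,0,0,0.15,1],
  ],
)

```text
time_s: 1.6
ee_pos: [0.3466, 0.127, 0.2054]
eef_rot: [-3.142, 0.0, 0.63]
force: [0.6, 0.6, 0.1]
grip_width: 0.0937
grip_force: 0.0
```

>>> jog_arm(
  motion=[
    [-0.005,0.03,0,0,0,0.15,1],
    [0,0.03,0,0,0,0.15,1],
    [0.004,0.03,0,0,0,0.15,1],
    [0.0086,0.029,0,0,0,0.15,1],
    [0.0129,0.0274,0,0,0,0.15,1],
  ],
)

```text
time_s: 2.1
ee_pos: [0.4158, -0.0076, 0.2053]
eef_rot: [-3.142, 0.0, -0.121]
force: [0.3, -1.1, 0.1]
grip_width: 0.0936
grip_force: 0.0
```

>>> jog_arm(
  motion=[
    [0.0168,0.0252,0,0,0,0.15,1],
    [0.0204,0.0224,0,0,0,0.15,1],
    [0.0235,0.019,0,0,0,0.15,1],
    [0.026,0.0154,0,0,0,0.15,1],
    [0.028,0.0113,0,0,0,0.15,1],
  ],
)

```text
time_s: 2.6
ee_pos: [0.4848, -0.142, 0.2051]
eef_rot: [3.141, 0.001, -0.871]
force: [1.0, -0.4, -0.3]
grip_width: 0.0936
grip_force: 0.0
```

Run:
```python
from h import *
im=ctrl.camera("side")[:,:,::-1].copy()
cv2.imwrite("pics/side1.png",cv2.resize(im[150:350,265:465],None,fx=3,fy=3,interpolation=2))
o=ctrl.get_obs(); Rm=R.from_euler("xyz",o["eef_rot"]).as_matrix(); p=o["ee_pos"]
print(p,o["qpos"],o["force"])
f=lambda X:np.round((proj("side",X)-[265,150])*3,1)
print("tcp",f(p),"tips",f([p+Rm[:,1]*.047,p-Rm[:,1]*.047]),"cap top",f([.486,-.140,.141]))
```

```text
[ 0.48596795 -0.1449986   0.20491319] [-3.61809481e-01  2.04865393e-01  1.64117101e+00 -7.46377782e-04
  1.29558428e+00  2.09091292e+00] [-0.3380532  -1.39668868 -1.25750735]
tcp [[306.1 240.8]] tips [[300.5 290.1]
 [311.2 195.5]] cap top [[297.4 334.2]]
```

View pics/side1.png

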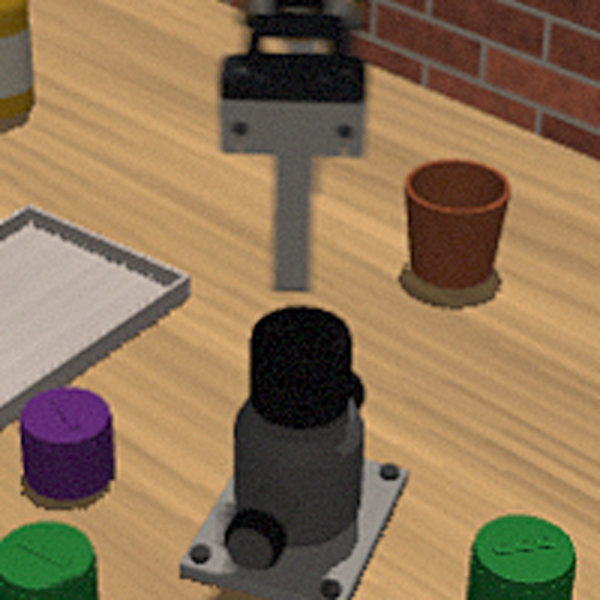

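The near finger tip is at about (291,290) in the crop, where projection gives (299,294). So the side camera draws things roughly 2.5 px too far left. The cap top spans 251–351 at about y 337.

Run:
```python
from h import *
for d in((0,0),(2.5,1.3),(2.5,0)):print(at("side",(364.8+d[0],261.3+d[1]),.141))
m=ctrl.camera_model("side");print(cv2.Rodrigues(m["rvec"])[0][0])
im=ctrl.camera("top")[:,:,::-1].copy()
cv2.imwrite("pics/top1.png",cv2.resize(im[200:350,340:490],None,fx=4,fy=4,interpolation=2))
o=ctrl.get_obs(); Rm=R.from_euler("xyz",o["eef_rot"]).as_matrix(); p=o["ee_pos"];print(p)
f=lambda X:np.round((proj("top",X)-[340,200])*4,1)
print(f([p,p+Rm[:,1]*.059,p-Rm[:,1]*.059,p-Rm[:,2]*.097]))
print([f([p+Rm@np.array([sx*.0375,sy*.0885,-.097])]) for sx in(1,-1) for sy in (1,-1)])
```

```text
[ 0.48699075 -0.1405768   0.141     ]
[ 0.4872101  -0.14605812  0.141     ]
[ 0.48991954 -0.14353509  0.141     ]
[ 0.72608773 -0.68722478 -0.02277519]
[ 0.48505987 -0.14317039  0.20472857]
[[312.3 310.8]
 [379.8 392.4]
 [244.8 229.2]
 [341.9 305.3]]
[array([[506.4, 391.4]]), array([[287.3, 127. ]]), array([[396.1, 484.9]]), array([[176.3, 218.9]])]
```

View pics/top1.png

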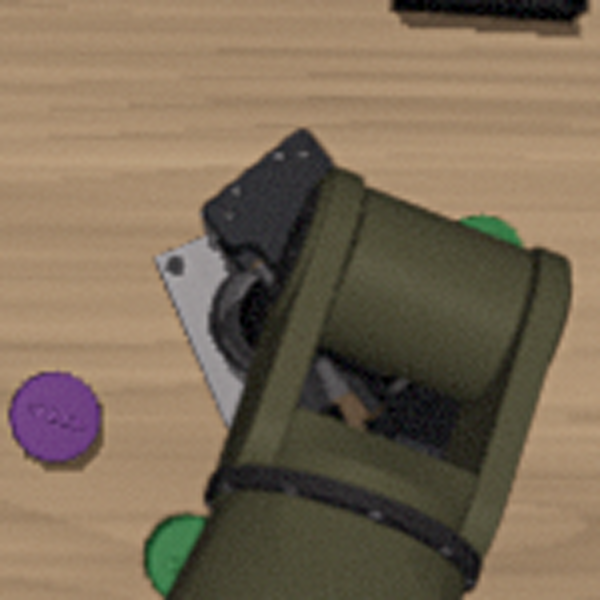

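>>> jog_arm(
  motion=[
    [0.002,-0.001,0.024,0,0,0,1],
    [0,0,0.024,0,0,0,1],
    [0,0,0.024,0,0,0,1],
    [0,0,0.015,0,0,0,1],
    [0,0,0.007,0,0,0,0.6],
  ],
)

```text
time_s: 3.2
ee_pos: [0.4857, -0.141, 0.11]
eef_rot: [3.14, 0.002, -0.862]
force: [0.5, -0.7, 0.8]
grip_width: 0.0892
grip_force: 0.0
```

>>> jog_arm(
  motion=[
    [0,0,0,0,0,0,0.35],
    [0,0,0,0,0,0,0.3],
    [0,0,0,0,0,0,0.25],
    [0,0,0,0,0,0,0.25],
    [0,0,0,0,0,0,0.25],
  ],
  squeeze=4,
)

```text
time_s: 3.7
ee_pos: [0.4867, -0.1418, 0.1119]
eef_rot: [-3.141, -0.001, -0.864]
force: [-0.0, 0.5, -0.0]
grip_width: 0.0589
grip_force: 0.0
```

Run:
```python
from h import *
o=ctrl.get_obs();Rm=R.from_euler("xyz",o["eef_rot"])
print(o["ee_pos"],o["eef_rot"],o["force"],"tool F",Rm.inv().apply(o["force"]),o["grip_width"],o["grip_force"])
```

```text
[ 0.48670945 -0.14176901  0.11186885] [-3.14124976e+00 -6.04612148e-04 -8.64107760e-01] [-0.04795495  0.47355463 -0.02850434] tool F [-0.3913012  -0.27100776  0.02836069] 0.05886034771600663 0.0
```

>>> jog_arm(
  motion=[
    [0,0,0,0,0,0,0.21],
    [0,0,0,0,0,0,0.15],
    [0,0,0,0,0,0,0.1],
    [0,0,0,0,0,0,0.1],
  ],
)

```text
time_s: 4.1
ee_pos: [0.4868, -0.1417, 0.1116]
eef_rot: [-3.141, -0.0, -0.864]
force: [2.6, 1.0, 1.2]
grip_width: 0.0557
grip_force: 4.0
```

```bash
cat > s.py <<'E'
from h import *
o=ctrl.get_obs();Rm=R.from_euler("xyz",o["eef_rot"])
print(o["time_s"],o["ee_pos"].round(4),"yaw",o["eef_rot"][2].round(3),"q6",o["qpos"][5].round(3),"tool F",Rm.inv().apply(o["force"]).round(2),"M",Rm.inv().apply(o["moment"]).round(3),round(o["grip_width"],4),round(o["grip_force"],2))
E
python3 s.py
```

```text
4.1 [ 0.4868 -0.1417  0.1116] yaw -0.864 q6 2.079 tool F [ 0.93 -2.68 -1.24] M [ 0.592 -0.139  0.018] 0.0557 4.0
```

>>> jog_arm(
  motion=[
    [0,-0.0005,0,0,0,0,0.1],
    [0,0,0,0,0,0,0.1],
  ],
)

```text
time_s: 4.3
ee_pos: [0.4868, -0.1416, 0.1115]
eef_rot: [3.141, -0.0, -0.864]
force: [-1.0, -1.7, 2.3]
grip_width: 0.0557
grip_force: 4.0
```

```bash
python3 s.py
```

```text
4.3 [ 0.4868 -0.1416  0.1115] yaw -0.864 q6 2.08 tool F [ 0.64  1.81 -2.28] M [-0.233 -0.028  0.012] 0.0557 4.0
```

>>> jog_arm(
  motion=[
    [0,0.0002,0,0,0,0,0],
    [0,0,0,0,0,0,0],
    [0,0,-0.0001,0,0,-0.1,0],
    [0,0,-0.0002,0,0,-0.15,0],
    [0,0,-0.0001,0,0,-0.1,0],
  ],
  squeeze=12,
)

```text
time_s: 4.8
ee_pos: [0.4868, -0.1416, 0.1119]
eef_rot: [3.142, -0.0, -0.508]
force: [0.3, -1.3, 2.7]
grip_width: 0.0557
grip_force: 12.0
```

```bash
python3 s.py
```

```text
4.8 [ 0.4868 -0.1416  0.1119] yaw -0.508 q6 1.724 tool F [ 0.9   0.94 -2.72] M [-0.09  -0.048 -0.004] 0.0557 12.0
```

>>> jog_arm(
  motion=[
    [0,0,-0.0002,0,0,-0.15,0],
    [0,0,-0.0002,0,0,-0.15,0],
    [0,0,-0.0002,0,0,-0.15,0],
    [0,0,-0.0002,0,0,-0.15,0],
    [0,0,-0.0002,0,0,-0.15,0],
  ],
)

```text
time_s: 5.3
ee_pos: [0.4868, -0.1416, 0.1129]
eef_rot: [3.142, -0.0, 0.242]
force: [-0.1, -0.2, 2.9]
grip_width: 0.0559
grip_force: 12.0
```

```bash
python3 s.py
```

```text
5.3 [ 0.4868 -0.1416  0.1129] yaw 0.242 q6 0.974 tool F [-0.09  0.13 -2.87] M [-0.004 -0.096 -0.003] 0.0559 12.0
```

>>> jog_arm(
  motion=[
    [0,0,-0.0002,0,0,-0.15,0],
    [0,0,-0.0002,0,0,-0.15,0],
    [0,0,-0.0002,0,0,-0.15,0],
    [0,0,-0.0002,0,0,-0.15,0],
    [0,0,-0.0002,0,0,-0.15,0],
  ],
)

```text
time_s: 5.8
ee_pos: [0.4868, -0.1415, 0.1139]
eef_rot: [3.142, 0.0, 0.992]
force: [0.5, -0.5, 3.3]
grip_width: 0.0558
grip_force: 12.0
```

```bash
python3 s.py
```

```text
5.8 [ 0.4868 -0.1415  0.1139] yaw 0.992 q6 0.224 tool F [-0.15  0.64 -3.31] M [ 0.03  -0.138 -0.041] 0.0558 12.0
```

>>> jog_arm(
  motion=[
    [0,0,-0.0003,0,0,-0.15,0],
    [0,0,-0.0002,0,0,-0.15,0],
    [0,0,-0.0002,0,0,-0.15,0],
    [0,0,-0.0002,0,0,-0.15,0],
    [0,0,-0.0002,0,0,-0.15,0],
  ],
)

```text
time_s: 6.3
ee_pos: [0.4867, -0.1415, 0.1149]
eef_rot: [-3.141, -0.0, 1.742]
force: [0.4, -0.2, 2.4]
grip_width: 0.056
grip_force: 12.0
```

```bash
python3 s.py
```

```text
6.3 [ 0.4867 -0.1415  0.1149] yaw 1.742 q6 -0.526 tool F [-0.25  0.36 -2.38] M [ 0.106 -0.071  0.008] 0.056 12.0
```

>>> jog_arm(
  motion=[
    [0,0,-0.0002,0,0,-0.15,0],
    [0,0,-0.0002,0,0,-0.15,0],
    [0,0,-0.0002,0,0,-0.15,0],
    [0,0,-0.0002,0,0,-0.15,0],
    [0,0,-0.0002,0,0,-0.15,0],
  ],
)

```text
time_s: 6.8
ee_pos: [0.4867, -0.1416, 0.1159]
eef_rot: [-3.141, -0.0, 2.492]
force: [0.7, -0.2, 3.9]
grip_width: 0.0558
grip_force: 12.0
```

```bash
python3 s.py
```

```text
6.8 [ 0.4867 -0.1416  0.1159] yaw 2.492 q6 -1.276 tool F [-0.68  0.28 -3.94] M [ 0.028 -0.037  0.   ] 0.0558 12.0
```

>>> jog_arm(
  motion=[
    [0,0,-0.0003,0,0,-0.15,0],
    [0,0,-0.0003,0,0,-0.15,0],
    [0,0,-0.0002,0,0,-0.15,0],
    [0,0,-0.0002,0,0,-0.15,0],
    [0,0,-0.0002,0,0,-0.15,0],
  ],
)

```text
time_s: 7.3
ee_pos: [0.4866, -0.1416, 0.1171]
eef_rot: [3.142, -0.0, -3.041]
force: [0.2, -0.6, 2.3]
grip_width: 0.0559
grip_force: 12.0
```

```bash
python3 s.py
```

```text
7.3 [ 0.4866 -0.1416  0.1171] yaw -3.041 q6 -2.026 tool F [-0.17 -0.63 -2.32] M [0.027 0.01  0.084] 0.0559 12.0
```

>>> jog_arm(
  motion=[
    [0,0,-0.0002,0,0,-0.15,0],
    [0,0,-0.0002,0,0,-0.15,0],
    [0,0,0,0,0,0,0],
    [0,0,0,0,0,0,0.45],
    [0,0,0,0,0,0,0.45],
  ],
)

```text
time_s: 7.8
ee_pos: [0.4866, -0.1415, 0.1173]
eef_rot: [3.141, -0.0, -2.751]
force: [-0.2, 0.2, 0.0]
grip_width: 0.0667
grip_force: 0.0
```

>>> jog_arm(
  motion=[
    [0,0,0,0,0,0.15,0.45],
    [0,0,0,0,0,0.15,0.45],
    [0,0,0,0,0,0.15,0.45],
    [0,0,0,0,0,0.15,0.45],
    [0,0,0,0,0,0.15,0.45],
  ],
)

```text
time_s: 8.3
ee_pos: [0.4866, -0.1415, 0.1174]
eef_rot: [3.142, -0.0, 2.777]
force: [0.3, 0.4, 0.8]
grip_width: 0.0686
grip_force: 0.0
```

>>> jog_arm(
  motion=[
    [0,0,0,0,0,0.15,0.45],
    [0,0,0,0,0,0.15,0.45],
    [0,0,0,0,0,0.15,0.45],
    [0,0,0,0,0,0.15,0.45],
    [0,0,0,0,0,0.15,0.45],
  ],
)

```text
time_s: 8.8
ee_pos: [0.4866, -0.1415, 0.1174]
eef_rot: [-3.141, -0.0, 2.027]
force: [-0.5, 0.0, 0.0]
grip_width: 0.0683
grip_force: 0.0
```

>>> jog_arm(
  motion=[
    [0,0,0,0,0,0.15,0.45],
    [0,0,0,0,0,0.15,0.45],
    [0,0,0,0,0,0.15,0.45],
    [0,0,0,0,0,0.15,0.45],
    [0,0,0,0,0,0.15,0.45],
  ],
)

```text
time_s: 9.3
ee_pos: [0.4867, -0.1415, 0.1174]
eef_rot: [-3.141, -0.0, 1.277]
force: [0.0, 0.5, 0.3]
grip_width: 0.068
grip_force: 0.0
```

>>> jog_arm(
  motion=[
    [0,0,0,0,0,0.15,0.45],
    [0,0,0,0,0,0.15,0.45],
    [0,0,0,0,0,0.15,0.45],
    [0,0,0,0,0,0.15,0.45],
    [0,0,0,0,0,0.15,0.45],
  ],
)

```text
time_s: 9.8
ee_pos: [0.4866, -0.1415, 0.1174]
eef_rot: [-3.141, 0.0, 0.527]
force: [-0.2, 0.3, 0.4]
grip_width: 0.0682
grip_force: 0.0
```

>>> jog_arm(
  motion=[
    [0,0,0,0,0,0.15,0.45],
    [0,0,0,0,0,0.15,0.45],
    [0,0,0,0,0,0.15,0.45],
    [0,0,0,0,0,0.15,0.45],
    [0,0,0,0,0,0.15,0.45],
  ],
)

```text
time_s: 10.3
ee_pos: [0.4867, -0.1415, 0.1173]
eef_rot: [-3.142, 0.0, -0.223]
force: [-0.3, -0.3, -0.4]
grip_width: 0.0682
grip_force: 0.0
```

>>> jog_arm(
  motion=[
    [0,0,0,0,0,0.15,0.45],
    [0,0,0,0,0,0.15,0.45],
    [0,0,0,0,0,0.15,0.45],
    [0,0,0,0,0,0.15,0.45],
    [0,0,0,0,0,0,0.45],
  ],
)

```text
time_s: 10.8
ee_pos: [0.4867, -0.1415, 0.1174]
eef_rot: [3.141, 0.0, -0.819]
force: [-0.9, -0.1, 0.5]
grip_width: 0.0683
grip_force: 0.0
```

```bash
python3 - <<'E'
from h import *
im=ctrl.camera("side")[:,:,::-1].copy()
cv2.imwrite("pics/side2.png",cv2.resize(im[200:350,290:440],None,fx=4,fy=4,interpolation=2))
E
python3 s.py
```

```text
10.85 [ 0.4867 -0.1415  0.1174] yaw -0.813 q6 2.028 tool F [-0.14 -0.54  0.04] M [-0.114 -0.141 -0.007] 0.0682 0.0
```

View pics/side2.png

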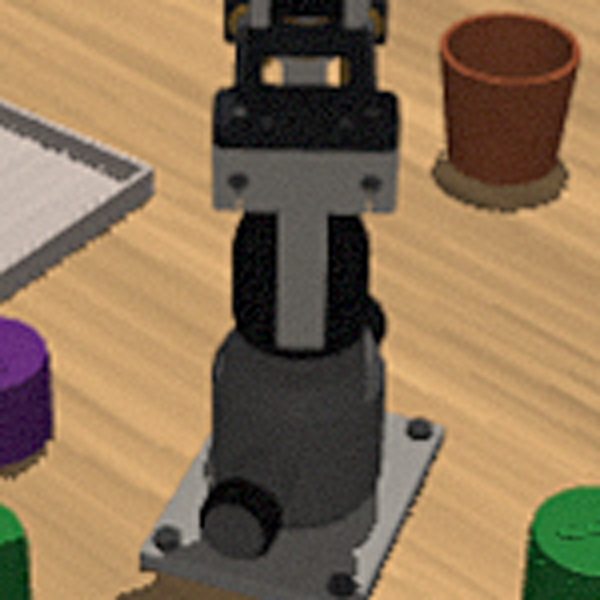

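The side view shows the cap's lower rim about 4 px (roughly 6 mm) higher than before, so it is unscrewing. The fingers are centred on it, so I'll regrip for the second stroke.

>>> jog_arm(
  motion=[
    [0,0,0,0,0,0,0.1],
    [0,0,0,0,0,0,0],
    [0,0,0,0,0,0,0],
    [0,0,0,0,0,0,0],
  ],
  squeeze=12,
)

```text
time_s: 11.25
ee_pos: [0.4867, -0.1415, 0.1175]
eef_rot: [3.142, 0.0, -0.813]
force: [-0.5, -0.4, -0.2]
grip_width: 0.0562
grip_force: 12.0
```

```bash
python3 s.py
```

```text
11.25 [ 0.4867 -0.1415  0.1175] yaw -0.813 q6 2.029 tool F [-0.04  0.69  0.15] M [-0.096 -0.157 -0.022] 0.0562 12.0
```

>>> jog_arm(
  motion=[
    [0,0,-0.0002,0,0,-0.15,0],
    [0,0,-0.0002,0,0,-0.15,0],
    [0,0,-0.0002,0,0,-0.15,0],
    [0,0,-0.0002,0,0,-0.15,0],
    [0,0,-0.0002,0,0,-0.15,0],
  ],
)

```text
time_s: 11.75
ee_pos: [0.487, -0.1416, 0.1187]
eef_rot: [3.141, -0.001, -0.057]
force: [0.5, -0.5, 0.5]
grip_width: 0.0559
grip_force: 12.0
```

>>> jog_arm(
  motion=[
    [0,0,-0.0003,0,0,-0.15,0],
    [0,0,-0.0002,0,0,-0.15,0],
    [0,0,-0.0002,0,0,-0.15,0],
    [0,0,-0.0002,0,0,-0.15,0],
    [0,0,-0.0002,0,0,-0.15,0],
  ],
)

```text
time_s: 12.25
ee_pos: [0.487, -0.1416, 0.1198]
eef_rot: [3.141, -0.0, 0.693]
force: [0.8, -0.1, 0.7]
grip_width: 0.056
grip_force: 12.0
```

```bash
python3 s.py
```

```text
12.25 [ 0.487  -0.1416  0.1198] yaw 0.693 q6 0.523 tool F [ 0.57  0.6  -0.75] M [-0.165  0.029  0.017] 0.056 12.0
```

>>> jog_arm(
  motion=[
    [0,0,-0.0002,0,0,-0.15,0],
    [0,0,-0.0002,0,0,-0.15,0],
    [0,0,-0.0002,0,0,-0.15,0],
    [0,0,-0.0002,0,0,-0.15,0],
    [0,0,-0.0002,0,0,-0.15,0],
  ],
)

```text
time_s: 12.75
ee_pos: [0.4869, -0.1415, 0.1208]
eef_rot: [3.141, 0.0, 1.442]
force: [0.2, 0.9, 1.6]
grip_width: 0.0562
grip_force: 12.0
```

>>> jog_arm(
  motion=[
    [0,0,-0.0003,0,0,-0.15,0],
    [0,0,-0.0002,0,0,-0.15,0],
    [0,0,-0.0002,0,0,-0.15,0],
    [0,0,-0.0002,0,0,-0.15,0],
    [0,0,-0.0002,0,0,-0.15,0],
  ],
)

```text
time_s: 13.25
ee_pos: [0.4869, -0.1415, 0.1219]
eef_rot: [3.141, 0.0, 2.193]
force: [-0.2, 0.5, 0.7]
grip_width: 0.0561
grip_force: 12.0
```

```bash
python3 s.py
```

```text
13.25 [ 0.4869 -0.1415  0.1219] yaw 2.193 q6 -0.977 tool F [ 0.56  0.14 -0.73] M [-0.005  0.027 -0.001] 0.0561 12.0
```

>>> jog_arm(
  motion=[
    [0,0,-0.0002,0,0,-0.15,0],
    [0,0,-0.0002,0,0,-0.15,0],
    [0,0,-0.0002,0,0,-0.15,0],
    [0,0,-0.0002,0,0,-0.15,0],
    [0,0,-0.0002,0,0,-0.15,0],
  ],
)

```text
time_s: 13.75
ee_pos: [0.4868, -0.1415, 0.1229]
eef_rot: [3.142, 0.0, 2.943]
force: [-0.4, -0.9, 0.9]
grip_width: 0.0559
grip_force: 12.0
```

>>> jog_arm(
  motion=[
    [0,0,-0.0003,0,0,-0.15,0],
    [0,0,-0.0002,0,0,-0.15,0],
    [0,0,0,0,0,0,0],
    [0,0,0,0,0,0,0],
  ],
)

```text
time_s: 14.15
ee_pos: [0.4868, -0.1416, 0.1233]
eef_rot: [-3.142, 0.0, -3.052]
force: [0.4, 0.6, 0.6]
grip_width: 0.0559
grip_force: 12.0
```

```bash
python3 s.py
```

```text
14.15 [ 0.4868 -0.1416  0.1233] yaw -3.052 q6 -2.016 tool F [-0.48  0.57 -0.6 ] M [-0.046 -0.02  -0.054] 0.0559 12.0
```

>>> jog_arm(
  motion=[
    [0,0,-0.0003,0,0,0,0],
    [0,0,-0.0002,0,0,0,0],
    [0,0,0,0,0,0,0],
  ],
)

```text
time_s: 14.45
ee_pos: [0.4868, -0.1416, 0.1238]
eef_rot: [-3.142, 0.0, -3.049]
force: [1.5, -0.4, 0.6]
grip_width: 0.0561
grip_force: 12.0
```

```bash
python3 s.py
```

```text
14.45 [ 0.4868 -0.1416  0.1238] yaw -3.049 q6 -2.019 tool F [-1.5  -0.58 -0.61] M [ 0.007 -0.118  0.012] 0.0561 12.0
```

Force unchanged over a 0.5 mm lift, so the cap is free or very nearly. I'll turn a little further while rising slowly.

>>> jog_arm(
  motion=[
    [0,0,-0.0003,0,0,-0.1,0],
    [0,0,-0.0003,0,0,-0.1,0],
    [0,0,-0.0005,0,0,-0.1,0],
    [0,0,-0.0005,0,0,0,0],
    [0,0,0,0,0,0,0],
  ],
)

```text
time_s: 14.95
ee_pos: [0.4867, -0.1415, 0.1254]
eef_rot: [3.142, -0.0, -2.751]
force: [0.3, -0.8, 0.9]
grip_width: 0.0563
grip_force: 12.0
```

```bash
python3 s.py
```

```text
14.95 [ 0.4867 -0.1415  0.1254] yaw -2.751 q6 -2.317 tool F [ 0.03 -0.88 -0.94] M [-0.01   0.013  0.018] 0.0563 12.0
```

>>> jog_arm(
  motion=[
    [0,0,-0.001,0,0,0,0],
    [0,0,-0.002,0,0,0,0],
    [0,0,-0.003,0,0,0,0],
    [0,0,-0.004,0,0,0,0],
    [0,0,-0.005,0,0,0,0],
  ],
)

```text
time_s: 15.45
ee_pos: [0.4867, -0.1415, 0.1406]
eef_rot: [3.141, -0.0, -2.748]
force: [-0.7, 0.0, -1.0]
grip_width: 0.0561
grip_force: 12.0
```

>>> jog_arm(
  motion=[
    [0,0,-0.008,0,0,0,0],
    [0,0,-0.012,0,0,0,0],
    [0,0,-0.015,0,0,0,0],
    [0,0,-0.015,0,0,0,0],
    [0,0,-0.01,0,0,0,0],
  ],
)

```text
time_s: 15.95
ee_pos: [0.4871, -0.1416, 0.2022]
eef_rot: [-3.14, 0.001, -2.747]
force: [0.4, -0.6, -1.7]
grip_width: 0.0559
grip_force: 12.0
```

```bash
python3 - <<'E'
from h import *
im=ctrl.camera("side")[:,:,::-1].copy()
cv2.imwrite("pics/side3.png",im[130:400,200:500])
E
python3 s.py
python3 -c "
from h import *
plan([.503,.148,.202],0.0,12,0)"
```

```text
16.0 [ 0.4875 -0.1418  0.2033] yaw -2.747 q6 -2.32 tool F [0.35 0.07 0.1 ] M [-0.048  0.047  0.022] 0.0563 12.0
[-0.0105, 0.0218, 0.0001, 0.0, 0.0, 0.0, 0.0],
[-0.0105, 0.0218, 0.0001, 0.0, 0.0, 0.0, 0.0],
[-0.0105, 0.0218, 0.0001, 0.0, 0.0, 0.0, 0.0],
[-0.0105, 0.0218, 0.0001, 0.0, 0.0, 0.0, 0.0],
[-0.0105, 0.0218, 0.0001, 0.0, 0.0, 0.0, 0.0]
--
[-0.0105, 0.0218, 0.0001, 0.0, 0.0, 0.0, 0.0],
[-0.0105, 0.0218, 0.0001, 0.0, 0.0, 0.0, 0.0],
[-0.0105, 0.0218, 0.0001, 0.0, 0.0, 0.0, 0.0],
[-0.0105, 0.0218, 0.0001, 0.0, 0.0, 0.0, 0.0],
[-0.0105, 0.0218, 0.0001, 0.0, 0.0, 0.0, 0.0]
--
[-0.0105, 0.0218, 0.0001, 0.0, 0.0, 0.0, 0.0],
[-0.0105, 0.0218, 0.0001, 0.0, 0.0, 0.0, 0.0],
```

View pics/side3.png

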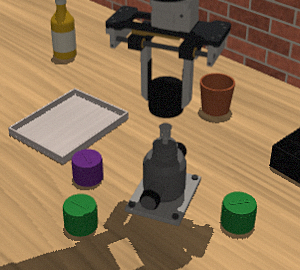

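The picture shows the cap held upright in the fingers, the strainer's neck and spring bare, and everything else undisturbed. Moving to above the tray centre.

>>> jog_arm(
  motion=[
    [-0.005,0.011,0,0,0,0,0],
    [-0.01,0.021,0,0,0,0,0],
    [-0.011,0.022,0,0,0,0,0],
    [-0.011,0.022,0,0,0,0,0],
    [-0.011,0.022,0,0,0,0,0],
  ],
)

```text
time_s: 16.5
ee_pos: [0.493, -0.0309, 0.1996]
eef_rot: [3.141, -0.001, -2.747]
force: [1.2, 0.3, -1.6]
grip_width: 0.0562
grip_force: 12.0
```

>>> jog_arm(
  motion=[
    [-0.011,0.022,0,0,0,0,0],
    [-0.011,0.022,0,0,0,0,0],
    [-0.011,0.022,0,0,0,0,0],
    [-0.011,0.022,0,0,0,0,0],
    [-0.011,0.022,0,0,0,0,0],
  ],
)

```text
time_s: 17.0
ee_pos: [0.5013, 0.0918, 0.1996]
eef_rot: [3.141, -0.001, -2.747]
force: [1.3, 0.7, -2.1]
grip_width: 0.0561
grip_force: 12.0
```

>>> jog_arm(
  motion=[
    [-0.01,0.022,0,0,0,0,0],
    [-0.008,0.02,0,0,0,0,0],
    [-0.004,0.01,0,0,0,0,0],
    [0,0,0,0,0,0,0],
  ],
)

```text
time_s: 17.4
ee_pos: [0.5018, 0.1477, 0.1998]
eef_rot: [3.141, -0.001, -2.746]
force: [-0.5, -0.2, -1.4]
grip_width: 0.0561
grip_force: 12.0
```

```bash
python3 s.py
```

```text
17.4 [0.5018 0.1477 0.1998] yaw -2.746 q6 -1.751 tool F [0.51 0.05 1.38] M [-0.026 -0.041  0.023] 0.0561 12.0
```

>>> jog_arm(
  motion=[
    [0,0,0.02,0,0,0,0],
    [0,0,0.04,0,0,0,0],
    [0,0,0.04,0,0,0,0],
    [0,0,0.03,0,0,0,0],
    [0,0,0.02,0,0,0,0],
  ],
)

```text
time_s: 17.9
ee_pos: [0.5013, 0.1454, 0.048]
eef_rot: [3.141, -0.003, -2.748]
force: [0.2, 0.3, -1.4]
grip_width: 0.0563
grip_force: 12.0
```

>>> jog_arm(
  motion=[
    [0,0,0.012,0,0,0,0],
    [0,0,0.006,0,0,0,0],
    [0,0,0.004,0,0,0,0],
    [0,0,0.001,0,0,0,0],
    [0,0,0,0,0,0,0],
  ],
)

```text
time_s: 18.4
ee_pos: [0.5027, 0.1466, 0.028]
eef_rot: [-3.141, 0.001, -2.747]
force: [-0.8, -0.9, -0.1]
grip_width: 0.0558
grip_force: 12.0
```

```bash
python3 s.py
```

```text
18.4 [0.5027 0.1466 0.028 ] yaw -2.747 q6 -1.751 tool F [ 1.06 -0.58  0.08] M [-0.085 -0.015 -0.039] 0.0558 12.0
```

>>> jog_arm(
  motion=[
    [0,0,0.001,0,0,0,0],
    [0,0,0.001,0,0,0,0],
    [0,0,0.001,0,0,0,0],
    [0,0,0.001,0,0,0,0],
    [0,0,0,0,0,0,0],
  ],
)

```text
time_s: 18.9
ee_pos: [0.5022, 0.1465, 0.0232]
eef_rot: [3.142, -0.0, -2.747]
force: [0.3, -0.8, -2.1]
grip_width: 0.056
grip_force: 12.0
```

>>> jog_arm(
  motion=[
    [0,0,0.001,0,0,0,0],
    [0,0,0,0,0,0,0],
  ],
)

```text
time_s: 19.1
ee_pos: [0.5023, 0.1465, 0.0222]
eef_rot: [3.142, -0.0, -2.747]
force: [0.9, -0.5, -0.6]
grip_width: 0.0561
grip_force: 12.0
```

```bash
python3 s.py
```

```text
19.1 [0.5023 0.1465 0.0222] yaw -2.747 q6 -1.751 tool F [-0.66 -0.86  0.59] M [-0.072 -0.018  0.047] 0.0561 12.0
```

>>> jog_arm(
  motion=[
    [0,0,0.0005,0,0,0,0],
    [0,0,0,0,0,0,0],
  ],
)

```text
time_s: 19.3
ee_pos: [0.5023, 0.1465, 0.0218]
eef_rot: [3.142, -0.0, -2.747]
force: [0.1, 0.6, -0.9]
grip_width: 0.0558
grip_force: 12.0
```

>>> jog_arm(
  motion=[
    [0,0,0.0005,0,0,0,0],
    [0,0,0,0,0,0,0],
  ],
)

```text
time_s: 19.5
ee_pos: [0.5023, 0.1465, 0.0213]
eef_rot: [3.142, -0.0, -2.747]
force: [0.1, -0.1, -0.3]
grip_width: 0.0558
grip_force: 12.0
```

>>> jog_arm(
  motion=[
    [0,0,0.0005,0,0,0,0],
    [0,0,0,0,0,0,0],
  ],
)

```text
time_s: 19.7
ee_pos: [0.5023, 0.1465, 0.0208]
eef_rot: [3.142, -0.0, -2.747]
force: [0.6, -0.5, -0.7]
grip_width: 0.0564
grip_force: 12.0
```

>>> jog_arm(
  motion=[
    [0,0,0.0005,0,0,0,0],
    [0,0,0,0,0,0,0],
  ],
)

```text
time_s: 19.9
ee_pos: [0.5023, 0.1465, 0.0203]
eef_rot: [-3.142, -0.0, -2.747]
force: [0.1, 0.1, -1.2]
grip_width: 0.056
grip_force: 12.0
```

>>> jog_arm(
  motion=[
    [0,0,0.0005,0,0,0,0],
    [0,0,0,0,0,0,0],
  ],
)

```text
time_s: 20.1
ee_pos: [0.5023, 0.1465, 0.0198]
eef_rot: [3.142, -0.0, -2.747]
force: [0.9, 0.1, -1.1]
grip_width: 0.0558
grip_force: 12.0
```

>>> jog_arm(
  motion=[
    [0,0,0.0005,0,0,0,0],
    [0,0,0,0,0,0,0],
  ],
)

```text
time_s: 20.3
ee_pos: [0.5023, 0.1465, 0.0193]
eef_rot: [-3.142, -0.0, -2.747]
force: [0.4, -0.5, -1.0]
grip_width: 0.056
grip_force: 12.0
```

>>> jog_arm(
  motion=[
    [0,0,0.0005,0,0,0,0],
    [0,0,0,0,0,0,0],
  ],
)

```text
time_s: 20.5
ee_pos: [0.5023, 0.1465, 0.0188]
eef_rot: [3.142, -0.0, -2.747]
force: [-0.8, -0.5, -1.5]
grip_width: 0.0561
grip_force: 12.0
```

Run:
```python
from h import *
im=ctrl.camera("side")[:,:,::-1].copy()
cv2.imwrite("pics/side4.png",cv2.resize(im[180:310,195:345],None,fx=4,fy=4,interpolation=2))
f=lambda X:np.round((proj("side",X)-[195,180])*4,1)
o=ctrl.get_obs();p=o["ee_pos"]
m=ctrl.camera_model("side");c=-cv2.Rodrigues(m["rvec"])[0].T@m["tvec"];d=(c-p)[:2];d/=np.hypot(*d)
print("near rim if on floor/2mm up",f([[*(p[:2]+d*.028),.004],[*(p[:2]+d*.028),.006]]))
```

```text
near rim if on floor/2mm up [[300.5 331.2]
 [300.2 328. ]]
```

View pics/side4.png

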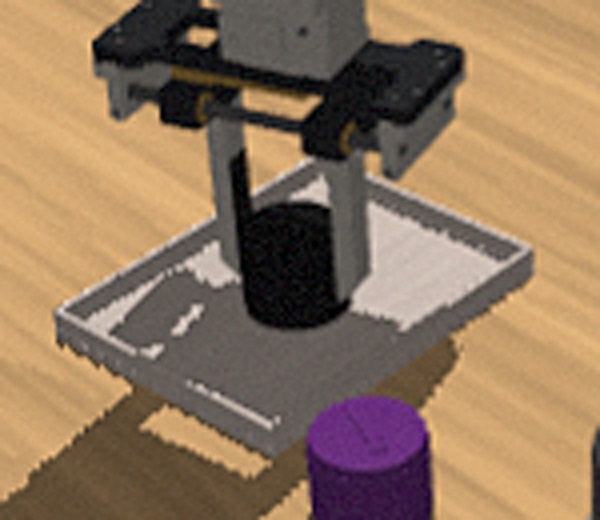

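The cap is upright near the tray's centre, its near rim at about (297,327), within a few mm of the floor. I'll keep lowering.

>>> jog_arm(
  motion=[
    [0,0,0.0005,0,0,0,0],
    [0,0,0,0,0,0,0],
  ],
)

```text
time_s: 20.75
ee_pos: [0.5023, 0.1465, 0.0183]
eef_rot: [3.142, -0.0, -2.747]
force: [-0.9, 1.2, -0.6]
grip_width: 0.0561
grip_force: 12.0
```

>>> jog_arm(
  motion=[
    [0,0,0.0005,0,0,0,0],
    [0,0,0,0,0,0,0],
  ],
)

```text
time_s: 20.95
ee_pos: [0.5023, 0.1465, 0.0178]
eef_rot: [3.142, -0.0, -2.747]
force: [-0.5, -0.3, -0.5]
grip_width: 0.056
grip_force: 12.0
```

>>> jog_arm(
  motion=[
    [0,0,0.0005,0,0,0,0],
    [0,0,0,0,0,0,0],
  ],
)

```text
time_s: 21.15
ee_pos: [0.5024, 0.1465, 0.0174]
eef_rot: [-3.142, 0.0, -2.747]
force: [-0.2, -0.3, 1.2]
grip_width: 0.0559
grip_force: 12.0
```

>>> jog_arm(
  motion=[
    [0,0,0.0005,0,0,0,0],
    [0,0,0,0,0,0,0],
  ],
)

```text
time_s: 21.35
ee_pos: [0.5024, 0.1466, 0.0174]
eef_rot: [-3.142, 0.0, -2.747]
force: [-4.0, -0.0, 7.5]
grip_width: 0.0558
grip_force: 12.0
```

Contact. I'll ease off slightly, open gently and rise.

>>> jog_arm(
  motion=[
    [0,0,-0.0005,0,0,0,0],
    [0,0,0,0,0,0,0.22],
    [0,0,0,0,0,0,0.35],
    [0,0,0,0,0,0,0.5],
    [0,0,0,0,0,0,0.5],
  ],
  squeeze=4,
)

```text
time_s: 21.85
ee_pos: [0.5023, 0.1465, 0.0173]
eef_rot: [-3.142, -0.0, -2.747]
force: [0.4, 0.4, 0.5]
grip_width: 0.0702
grip_force: 0.0
```

>>> jog_arm(
  motion=[
    [0,0,-0.005,0,0,0,0.5],
    [0,0,-0.015,0,0,0,0.5],
    [0,0,-0.03,0,0,0,0.5],
    [0,0,-0.04,0,0,0,0.5],
    [0,0,-0.04,0,0,0,0.5],
  ],
)

```text
time_s: 22.35
ee_pos: [0.502, 0.1464, 0.149]
eef_rot: [3.142, -0.0, -2.747]
force: [0.7, 0.4, -0.7]
grip_width: 0.0705
grip_force: 0.0
```

```bash
python3 - <<'E'
from h import *
im=ctrl.camera("side")[:,:,::-1].copy()
cv2.imwrite("pics/side5.png",im)
E
python3 s.py
```

```text
22.4 [0.5045 0.147  0.1558] yaw -2.747 q6 -1.751 tool F [-1.72  0.07 -6.34] M [-0.053 -0.07  -0.   ] 0.0705 0.0
```

View pics/side5.png

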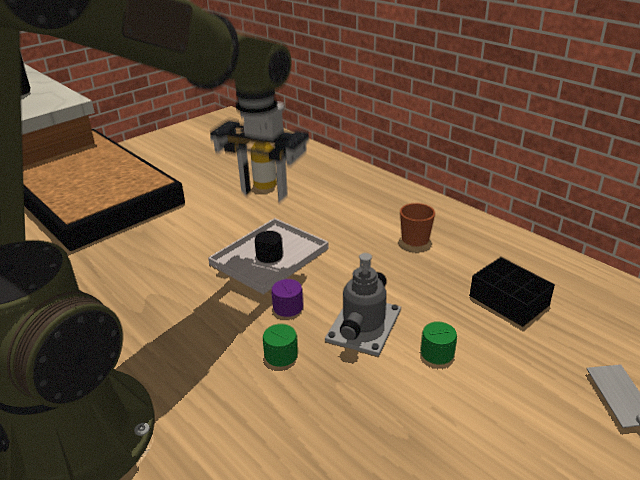

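The cap stands upright in the tray at about (268,247). The tray, its corners at (218,262), (275,221) and (328,243), and the bystanders haven't moved, and the gripper is clear.

>>> jog_arm(
  motion=[
    [0,0,0,0,0,0,0.5],
    [0,0,0,0,0,0,0.5],
    [0,0,0,0,0,0,0.5],
  ],
)

```text
time_s: 22.7
ee_pos: [0.5017, 0.1464, 0.1461]
eef_rot: [3.141, -0.002, -2.747]
force: [-0.4, 0.2, 1.0]
grip_width: 0.0704
grip_force: 0.0
```

```bash
python3 -c "
from station import ctrl
print(ctrl.hand_in())"
```

```text
the job is handed in; nothing more can be done
None
```

The black cap is unscrewed and standing right way up in the metal tray, with the tray and the other things where they were, and the job was handed in at 22.7 s; the hand-in returned no verdict.

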